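Check the plate gap of a gel casting stand with a gauge blade

ROBOT

A 6-joint arm with a two-finger parallel gripper is mounted at the origin on the work surface. World frame = base frame: x ahead of the robot, y to its left, z up, the work surface at z = 0. Lengths are in m, angles in rad, forces in N, time in s.
With the tool pointing down it reaches from about 0.25 to 0.775 m from the base axis. Payload 4 kg.
Tool frame: the origin (TCP) lies at the very end of the fingers, on their centre line; the grasp point (between the pads) lies 19 mm behind it; y points along the fingers, z is the direction in which the jaws open and shut, and the axes are right-handed (so a half turn about y gives the same grasp; the last joint's range is limited). The gripper opens to 85 mm and grips with 20 to 120 N. Pads are 22 mm wide; open, the fingers measure 114 mm over their backs; the gripper's body (76 mm by 85 mm) begins 54 mm behind the grasp point. The pads swing forward as they close: fully open they stand 13 mm farther back than shut.
Start: joints at [1.132, 0.087, 1.371, -0, 1.684, -0.103], TCP at [0.181, 0.519, 0.231] pointing down, gripper open.
Joint ranges: [-3.1, 3.1], [-0.76, 2.03], [0.27, 2.55], [-1.08, 4.22], [0.17, 2.65], [-2.57, 2.57]. Speed limits (rad/s): [2.79, 2.79, 3.14, 3.14, 3.14, 3.14].

INTERFACE

Orientations are given as a unit quaternion [x, y, z, w].
In Python, from station import bot gives the robot as it stands.
- The arm moves only by the tool step_arm, never from a script. Its argument "steps" is a list that holds one entry, the list of rows, each a list of 7 numbers: the shift along the tool's x, y, z in mm, then the turn, a rotation vector about the tool's x, y, z in rad, then the closure, from 0 (fully open) to 1 (shut). A call has 1 to 10 rows; each row is the pose to reach, as a shift and turn from the pose measured when the call began, along the tool's axes at that moment; what a row does not reach only later rows make up. A row lasts 1/10 s, in which the tool goes at most 50 mm and 8.59 degrees, less where a joint would pass 70% of its speed; a pose out of reach is approached as far as the arm can. A call with a gripper value outside its range is refused whole. The fingers move at their own pace and stop on an object; "force" is the grip in N (left out, the last holds). Time passes only in rows, so rows that repeat a pose let the fingers close. It gives the time, the measured TCP pose, the force and the opening at its end, in the units of the state.
- bot.get_state(): the state, without advancing time (a new reading comes with each control period).
- bot.get_image(name): name is "scene" or "top"; returns a dict with "img" (420x560x3 uint8, blue, green, red), "intrinsics" (3x3 intrinsics, pixels), "k1" (the pictures are not rectified: a ray, as slopes to the right and down, at radius r is drawn at 1 + k1 r^2 times it, then the intrinsics apply), "xyz" and "orientation" of the camera in the world. Camera axes: x right, y up, looking along -z (the intrinsics and any distortion apply to the point x, -y, -z); pixel columns grow to the right and rows downward; lengths in m; the calibration is good to about 2 mm. A picture is of the moment at which its call begins. There is no depth.
- bot.sign_off(): hands the job in, once; it reports no verdict.
The state is a dict: "time": time; "joints": joint angles; "dq": joint speeds; "tau": joint torques, N m; "ee_pos": TCP position; "tcp_rot": TCP orientation; "ft_force": force on the tool from outside, world axes, zero at the start; "wrist_torque": the same for the moment, N m; "finger_gap": opening from 0.0 (shut) to 1.0 (fully open).
Only numpy, scipy, OpenCV 4.12 (cv2) and the standard library are available. Lean on these libraries where they do the work, as an engineer would, in place of code of your own. Each camera call takes 0.05 s, during which the arm holds its last target.

TASK

Take the yellow-handled gauge out of the rack and slide its steel blade straight down between the two upright plates of the gel casting stand, in the middle of the slot, so that it pushes the sprung plate aside and drags snugly, until the red line on the blade is level with the top edge of the plates. Do not force it, leave everything else on the bench where it is, and finish holding: keep the gauge upright and still at that depth, firmly gripped in the gripper.

Things in the scene. Friction and masses are not known exactly. Their poses are not given: they have to be found in the camera images.
- yellow_grip (a point): Centre (half-way up) of the handle of the yellow-handled gauge, the one to use. Upright ribbed block, 16 mm (own x, pinch across it) by 34 mm (own y) by 50 mm high (own z, up). The blade's tip is 84 mm below this point. Hangs in the rack, the handle's underside resting on the rack's top: lift straight up by 65 mm or more to clear it.
- red_line (a point): Middle of the red line around the yellow gauge's blade: 39 mm below the centre of the handle, 14 mm below the handle's underside and 45 mm above the blade's tip. Same axes as the gauge.
- yellow: The yellow gauge: handle above a steel blade 4 mm thick (own x), 30 mm wide (own y), 59 mm long, narrowed to 1.5 mm over the last 10 mm. Origin: centre of the blade's tip; own z up. The same both ways round. About 60 g, varying from start to start.
- slot (a point): Middle of the slot's mouth: level with the top edge of the plates, in the mid-plane of a 4 mm blade sitting in the gap. Own x: across the gap, towards the fixed back plate; own y: along the slot (90 mm long); own z: up. Blue lips flare: the mouth is 12 mm wide and narrows over 14 mm of depth to a 2 mm gap, which goes on to 80 mm below the mouth.
- stand: Gel casting stand, fixed to the bench, with both plates: grey base 130 by 150 mm, two upright glass plates with blue lips, top edge 95 mm above the bench; nothing of it stands higher. Origin under the centre of its base, axes as for the slot.
- front_plate (a joint): How far the sprung front plate (the -x side of the slot; slides along the slot's x only) is pushed from the fixed plate, m: 0 with the gap empty, about 0.002 with the yellow blade in, at most 0.008. The spring gives 2.4 N at 0 and 4 N at 0.002: the blade drags with about 5 N as it slides, its nose a little more.
- rack: The gauge rack, fixed to the bench: a black plate 60 by 190 mm, its top 75 mm above the bench, on aluminium ends. Three gauges hang side by side along its y, 60 mm apart, in any order, their flat sides facing the rack's x. Origin under its centre.
- green_grip (a point): Centre of the handle of the green-handled gauge (same shape, 3 mm blade), to be left in the rack.
- violet_grip (a point): Centre of the handle of the violet-handled gauge (same shape, 6 mm blade), to be left in the rack.
- dish: Closed clear culture dish, 94 mm across, 15 mm high, loose on the bench; origin under its centre. Leave it.
- wash_bottle: White bottle with a red cap, 66 mm across, 150 mm high, loose; origin under its centre. Leave it.
- beaker: Empty glass beaker, 72 mm across, 90 mm high, loose; origin under its centre. Leave it.
- marker: Violet marker pen, 14 mm thick, 120 mm long, lying loose; origin under its centre. Leave it.
Mind the look-alikes: they are no part of the job. What is meant by the yellow is not orange or pink, and is the larger of those in its own colour.

How it is judged:
On the way, in this order (a step that is already met when the one before it is completed fails the run):
1. the yellow gauge is gripped and lifted, its tip clear above the rack (z of yellow in the frame of rack above 0.078 m and contact force between the fingers and yellow above 1 N), for 0.1 s.
2. the blade is between the plates of the stand and has pushed the sprung plate aside (value of joint front_plate above 0.0012 m and contact force between yellow and stand above 1 N and z of red_line in the frame of slot below 0.027 m and contact force between the fingers and yellow above 1 N), for 0.1 s.
At the end, for the whole second after the job is handed in: Still gripped (over 2 N) and still: yellow gauge upright within 7 deg, square to the slot within 8.5 deg, within 20 mm of its middle, red line within 6 mm of the plates' top edge, sprung plate pushed aside over 1.2 mm, plates pressing the blade over 1 N (z of red_line in the frame of slot between -0.006 and 0.006 m and y of red_line in the frame of slot between -0.02 and 0.02 m and x of red_line in the frame of slot between -0.005 and 0.005 m and angle between yellow's own z axis and vertical below 0.12 rad and angle between the x axis of yellow and the x axis of slot, either way round below 0.15 rad and value of joint front_plate above 0.0012 m and contact force between yellow and stand above 1 N and contact force between the fingers and yellow above 2 N and linear speed of yellow below 0.02 m/s); the arm keeps its last pose, push and grip.
It fails at once if the gauge is forced against the stand with more than 40 N (contact force between yellow and stand above 40 N).
It fails at once if another gauge is moved by more than 20 mm (distance of any of green_grip, violet_grip from where it was at the start of the episode above 0.02 m).
It fails at once if the dish, bottle, beaker or marker is moved by more than 30 mm (distance of any of dish, wash_bottle, beaker, marker from where it was at the start of the episode above 0.03 m).
It also fails if it takes over 45 s, if anything falls off the work surface, if the arm or the gripper's body presses on something with over 40 N, if the wrist force passes 120 N, or if a joint passes its speed limit or range.

## Working session

There is one attempt and no reset: what is moved stays moved. The work goes in short steps, Python scripts to look and compute and a tool call to move; the robot and the scene stay as the last step left them, time stands still between calls to the robot, and variables do not carry over. Pictures are saved under pics/ and viewed, and the job is handed in when it is done.

Besides the shell and the picture viewer there is one more tool, called after ">>>" by a JSON object that holds its "op" and its "data". step_arm: Moves the arm, as the interface text tells. Its arguments: {"type":"object","properties":{"steps":{"type":"array"},"force":{"type":"number"}},"required":["steps"]}

```bash
mkdir -p pics; ls; cat > h.py <<'E'
import numpy as np,cv2
from scipy.spatial.transform import Rotation as R
from station import bot
def cam(n):
    d=bot.get_image(n); return d
def ray(d,u,v):
    K=np.array(d["intrinsics"]);x=(u-K[0,2])/K[0,0];y=(v-K[1,2])/K[1,1]
    k=d["k1"];rd=np.hypot(x,y);r=rd
    for _ in range(50): r=rd/(1+k*r*r)
    s=r/rd if rd>0 else 1
    return np.array(d["xyz"]),R.from_quat(d["orientation"]).apply([x*s,-y*s,-1])
def atz(d,u,v,z):
    o,r=ray(d,u,v); return o+r*(z-o[2])/r[2]
def proj(d,p):
    q=R.from_quat(d["orientation"]).inv().apply(np.array(p)-np.array(d["xyz"]))
    x=q[0]/-q[2];y=-q[1]/-q[2];s=1+d["k1"]*(x*x+y*y);K=np.array(d["intrinsics"])
    return np.array([K[0,0]*x*s+K[0,2],K[1,1]*y*s+K[1,2]])
def tri(d1,p1,d2,p2):
    o1,r1=ray(d1,*p1);o2,r2=ray(d2,*p2);A=np.stack([r1,-r2],1);t=np.linalg.lstsq(A,o2-o1,rcond=None)[0]
    a=o1+r1*t[0];b=o2+r2*t[1];return (a+b)/2,np.linalg.norm(a-b)
E
python3 - <<'E'
from h import *
import pickle
D={n:cam(n) for n in("scene","top")}
pickle.dump(D,open("d0.pkl","wb"))
for n,d in D.items():
    cv2.imwrite(f"pics/{n}0.png",d["img"]);print(n,d["xyz"],d["orientation"],d["k1"],d["intrinsics"])
print(bot.get_state())
E
```

```text
pics
scene [0.77712097 0.39861807 0.76259071] [0.07766752 0.2965717  0.91465494 0.26347549] -0.06713025040794526 [[383.24369418   0.         288.33237113]
 [  0.         383.24369418 212.01385232]
 [  0.           0.           1.        ]]
top [0.38412627 0.0113648  1.18926615] [ 0.0461588  -0.05545392 -0.70191907  0.70859286] -0.017606991266454403 [[525.13647255   0.         289.25325526]
 [  0.         525.13647255 210.06208412]
 [  0.           0.           1.        ]]
{'time': 0.1, 'joints': array([ 1.13188609e+00,  8.79078160e-02,  1.37217258e+00,  4.28132849e-06,
        1.68357643e+00, -1.03072831e-01]), 'dq': array([ 0.00039566, -0.00309191, -0.00187395,  0.00051313, -0.00028763,
        0.00063644]), 'tau': array([ 2.71192963e-03, -3.53015041e+01, -3.14218891e+01, -1.95508137e-04,
        7.87858997e-03, -1.14206788e-06]), 'ee_pos': array([0.18104961, 0.51885768, 0.23020632]), 'tcp_rot': array([ 0.69786356, -0.11837582,  0.11798221, -0.69645805]), 'ft_force': array([ 0.60288788, -0.07013908, -0.06877632]), 'wrist_torque': array([0.01862589, 0.00156952, 0.01283322]), 'finger_gap': 0.99792709793541}
```

View pics/scene0.png

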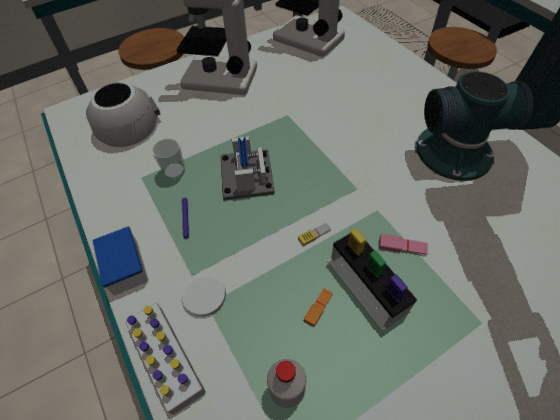

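View pics/top0.png

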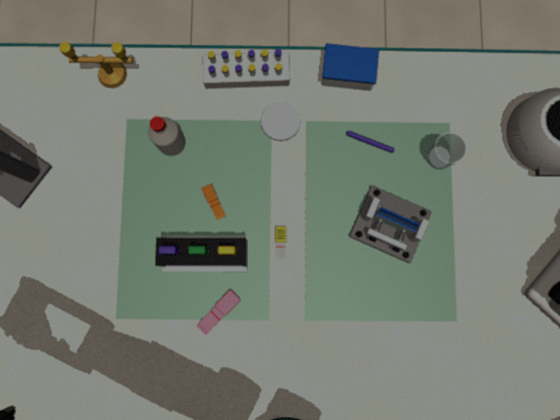

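The scene view shows the rack with yellow (357,240), green (376,262) and violet (397,286) handles, and the stand at (245,165). The top view shows the rack at (200,252) and the stand at (392,223). 

Candidates for "yellow":
- handle in the rack, top (227,250)
- small yellow gauge lying on the bench, top (280,235)
- orange one, top (213,202)
- pink one, top (218,311)

By its description (larger, hanging in the rack) it is the rack one. I'll check that in close crops.

```bash
python3 - <<'E'
import pickle,cv2,numpy as np
D=pickle.load(open("d0.pkl","rb"))
t=D["top"]["img"];s=D["scene"]["img"]
a=cv2.resize(t[220:285,145:300],None,fx=5,fy=5,interpolation=cv2.INTER_CUBIC)
cv2.imwrite("pics/c1.png",a)
b=cv2.resize(t[180:270,340:440],None,fx=6,fy=6,interpolation=cv2.INTER_CUBIC)
cv2.imwrite("pics/c2.png",b)
c=cv2.resize(s[210:330,290:430],None,fx=5,fy=5,interpolation=cv2.INTER_CUBIC)
cv2.imwrite("pics/c3.png",c)
c=cv2.resize(s[120:210,205:290],None,fx=6,fy=6,interpolation=cv2.INTER_CUBIC)
cv2.imwrite("pics/c4.png",c)
E
```

```text
(no output)
```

View pics/c1.png

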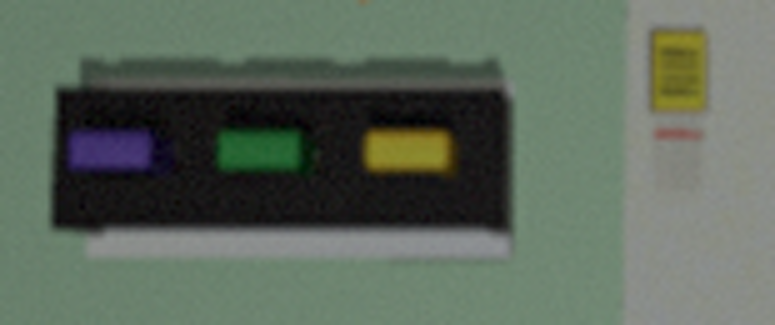

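View pics/c2.png

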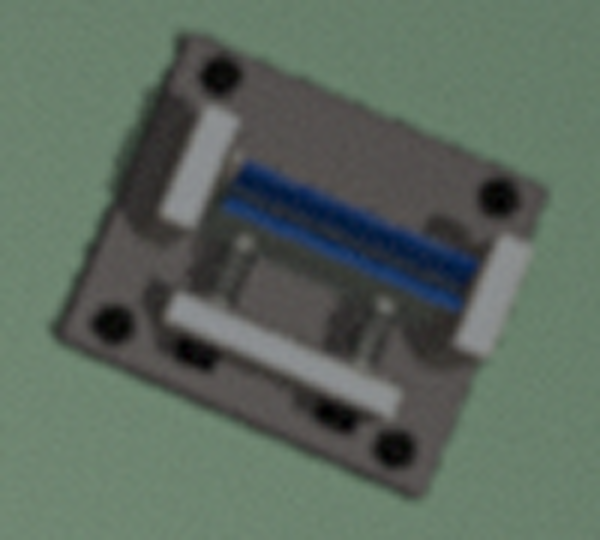

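View pics/c3.png

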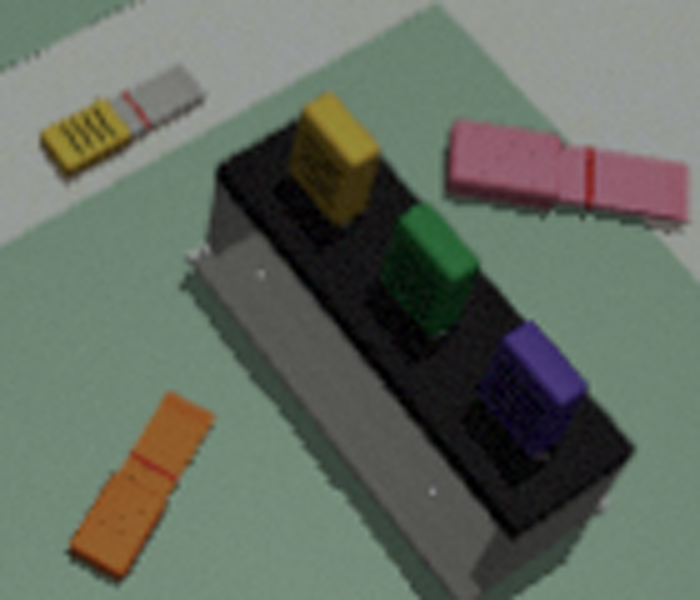

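View pics/c4.png

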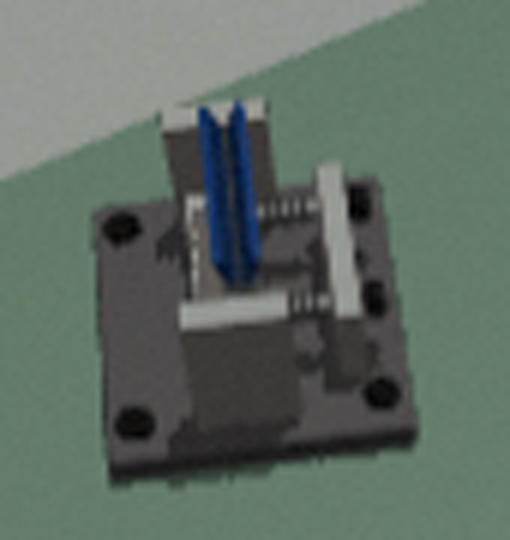

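The crops settle it. The rack's yellow handle is full size, while the one on the bench is clearly smaller, so it is the look-alike. Next I'll segment the handle and the lips and measure them.

```bash
python3 - <<'E'
from h import *
import pickle
D=pickle.load(open("d0.pkl","rb"));t=D["top"];s=D["scene"]
def seg(d,box,lo,hi):
    x0,y0,x1,y1=box;h=cv2.cvtColor(d["img"][y0:y1,x0:x1],cv2.COLOR_BGR2HSV);m=cv2.inRange(h,lo,hi)
    n,l,st,c=cv2.connectedComponentsWithStats(m);i=1+np.argmax(st[1:,4])
    p=np.argwhere(l==i)[:,::-1]+[x0,y0];return p.astype(np.float32),p.mean(0)
P={}
for n,lo,hi in(("y",(20,90,110),(35,255,255)),("g",(50,120,70),(75,255,255)),("v",(115,90,60),(140,255,255))):
    p,c=seg(t,(145,220,260,285),lo,hi);P[n]=atz(t,*c,0.125);print(n,c,cv2.minAreaRect(p),P[n])
v=P["y"]-P["v"];print(np.linalg.norm(v),np.degrees(np.arctan2(v[1],v[0])))
# scene: expected projection of handle top corners
a=np.arctan2(v[1],v[0]);ey=np.array([np.cos(a),np.sin(a),0]);ex=np.array([-ey[1],ey[0],0])
im=s["img"].copy();im=cv2.resize(im[210:330,290:430],None,fx=5,fy=5,interpolation=cv2.INTER_CUBIC)
for k in P:
  for z in(0.125,0.075):
    q=[P[k]*[1,1,0]+[0,0,z]+ex*.008*i+ey*.017*j for i,j in((1,1),(1,-1),(-1,-1),(-1,1))]
    q=np.array([(proj(s,x)-[290,210]+.5)*5-.5 for x in q]).astype(int);cv2.polylines(im,[q],1,(255,255,255) if z>.1 else (0,0,255))
cv2.imwrite("pics/c5.png",im)
b=cv2.resize(t["img"][200:240,372:424],None,fx=14,fy=14,interpolation=cv2.INTER_CUBIC);cv2.imwrite("pics/c6.png",b)
b=cv2.resize(s["img"][132:172,230:258],None,fx=14,fy=14,interpolation=cv2.INTER_CUBIC);cv2.imwrite("pics/c7.png",b)
E
```

```text
y [226.         249.94174757] ((226.0, 250.0), (6.0, 14.0), 90.0) [0.4554785  0.12527362 0.125     ]
g [196.50458716 249.91743119] ((196.5, 250.0), (6.0, 15.0), 90.0) [0.45494332 0.18485849 0.125     ]
v [166.56692913 249.5511811 ] ((167.0, 249.5), (16.0, 7.0), 0.0) [0.45508115 0.24533523 0.125     ]
0.12006226014342018 -89.81037770795086
```

View pics/c5.png

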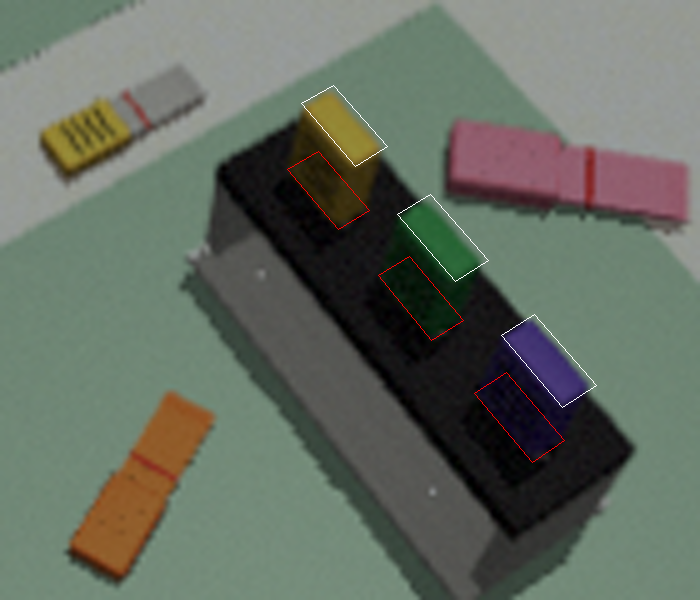

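View pics/c6.png

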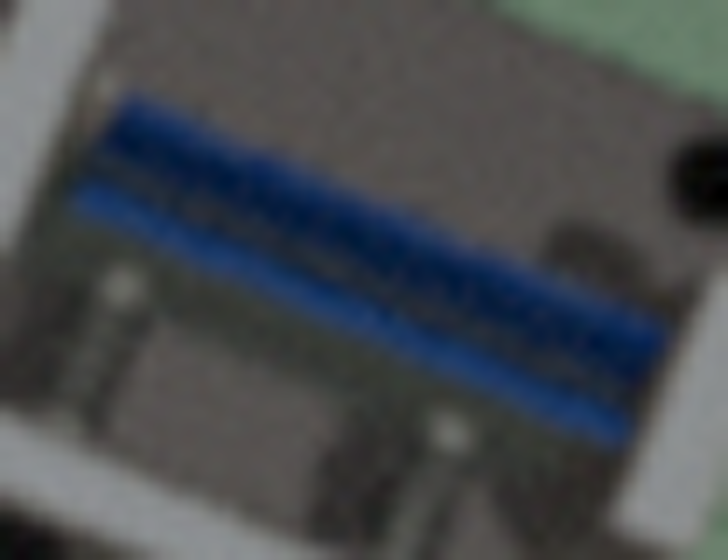

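View pics/c7.png

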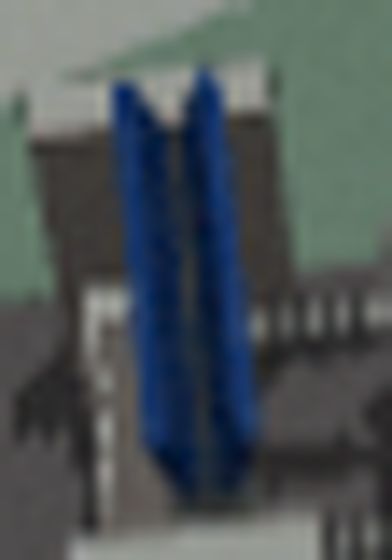

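Overlay check: in the scene view the three handle tops sit about 1.6 px from the top-view prediction, roughly 3 mm, so the two cameras disagree slightly. Lip corners are top crop (130,95), (665,330), (630,440), (75,200) and scene crop (115,85), (150,450), (255,445), (215,75). I'll triangulate from those.

```bash
python3 - <<'E'
from h import *
import pickle
D=pickle.load(open("d0.pkl","rb"));t=D["top"];s=D["scene"]
def f(c,o,k): return (np.array(c)+.5)/k-.5+o
T=[f(c,[372,200],14) for c in((130,95),(665,330),(630,440),(75,200))]
S=[f(c,[230,132],14) for c in((115,85),(150,450),(255,445),(215,75))]
pt=np.array([atz(t,*p,.095) for p in T]);ps=np.array([atz(s,*p,.095) for p in S])
for p in(pt,ps):
    print(p[:,:2].round(4).tolist(),p.mean(0)); 
    for i in range(4): w=p[(i+1)%4]-p[i];print(np.linalg.norm(w),np.degrees(np.arctan2(w[1],w[0])))
print("tri",tri(t,np.mean(T,0),s,np.mean(S,0)))
print("yellow", tri(t,(226,249.94),s,f((338,130),[290,210],5)), atz(s,*f((338,130),[290,210],5),.125))
st=bot.get_state();print(st["ee_pos"],R.from_quat(st["tcp_rot"]).as_matrix().round(3))
E
```

```text
[[0.5527, -0.1959], [0.5178, -0.2762], [0.5011, -0.2704], [0.5366, -0.1873]] [ 0.52703453 -0.23246179  0.095     ]
0.08752968791318533 -113.52254619684882
0.017650522198469486 161.0457839605606
0.09038281734031109 66.84991757285204
0.018239357424252305 -28.0677596225412
[[0.5175, -0.2773], [0.5535, -0.1947], [0.538, -0.1861], [0.5012, -0.2697]] [ 0.52754542 -0.23195179  0.095     ]
0.09002953684248818 66.4412380918402
0.017795753265648386 150.91475279214083
0.09137004786558699 -113.72204551831855
0.017977308601504025 -24.749858872213597
tri (array([ 0.52724779, -0.23299489,  0.09265207]), np.float64(0.00013873368793029608))
yellow (array([0.45645676, 0.12486696, 0.12145858]), np.float64(0.0021539489108653733)) [0.45898043 0.12561579 0.125     ]
[0.18104961 0.51885768 0.23020632] [[ 0.944 -0.001  0.33 ]
 [-0.33  -0.002  0.944]
 [-0.    -1.    -0.002]]
```

Both views agree on the slot: centre about (0.527, -0.232), slot y at 66.6°, lip length 90 mm, outer width 18 mm. The yellow handle is at about (0.457, 0.125). I'll move above it while turning the jaws to world x.

```bash
cat >> h.py <<'E'
def plan(pos,jaw):
    st=bot.get_state();Rm=R.from_quat(st["tcp_rot"]);a=np.radians(jaw)
    z=np.array([np.cos(a),np.sin(a),0]);y=np.array([0,0,-1.]);T=R.from_matrix(np.stack([np.cross(y,z),y,z],1))
    d=Rm.inv().apply(np.array(pos)-st["ee_pos"])*1000
    r=(Rm.inv()*T).as_rotvec()
    print("t",st["time"],"pos",st["ee_pos"].round(4),"shift",d.round(1),"rot",r.round(4),"gap",round(st["finger_gap"],3),"F",st["ft_force"].round(2))
    zz=Rm.as_matrix()[:,2];print("jaw deg",np.degrees(np.arctan2(zz[1],zz[0])).round(2),"down",Rm.as_matrix()[:,1].round(4))
E
python3 -c "
from h import *
plan([.457,.125,.20],0.2)"
```

```text
t 0.1 pos [0.181  0.5189 0.2302] shift [ 390.3   30.7 -280.9] rot [1.9000e-03 1.2315e+00 1.1000e-03] gap 0.998 F [ 0.6  -0.07 -0.07]
jaw deg 70.76 down [-9.0e-04 -1.9e-03 -1.0e+00]
```

>>> {"op": "step_arm", "data": {"steps": [[[39,3,-28,0,0.123,0,0],[78,6,-56,0,0.246,0,0],[117,9,-84,0,0.369,0,0],[156,12,-112,0,0.492,0,0],[195,15,-140,0,0.615,0,0],[234,18,-168,0,0.738,0,0],[273,21,-196,0.001,0.861,0,0],[312,24,-224,0.001,0.984,0,0],[351,27,-252,0.002,1.107,0.001,0],[390.3,30.7,-281,0.002,1.2315,0.001,0]]]}}

```text
time: 1.1
ee_pos: [0.4575, 0.1231, 0.1996]
tcp_rot: [-0.5, 0.5, -0.5, 0.5]
ft_force: [0.9, -0.0, -0.4]
finger_gap: 0.998
```

```bash
python3 - <<'E'
from h import *
plan([.457,.125,.085],0.2)
t=cam("top");s=cam("scene")
a=cv2.resize(t["img"][195:305,140:300],None,fx=4,fy=4,interpolation=cv2.INTER_CUBIC)
b=cv2.resize(s["img"][170:340,290:460],None,fx=3,fy=3,interpolation=cv2.INTER_CUBIC)
cv2.imwrite("pics/g1.png",a);cv2.imwrite("pics/g2.png",b)
E
```

```text
t 1.1 pos [0.4575 0.1231 0.1996] shift [ -1.9 114.6  -0.5] rot [-0.     -0.0051 -0.0003] gap 0.998 F [ 0.89 -0.04 -0.44]
jaw deg -0.09 down [-0.e+00  3.e-04 -1.e+00]
```

View pics/g2.png

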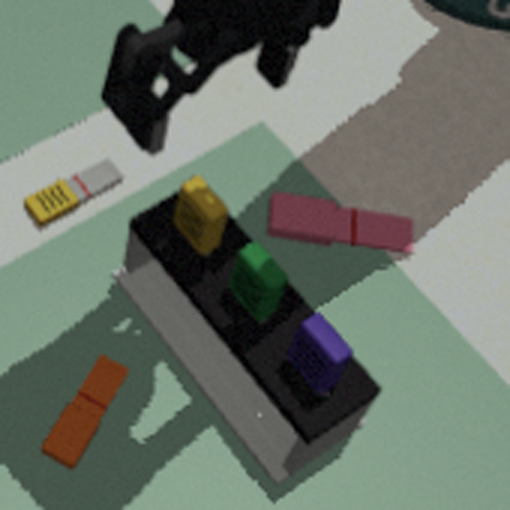

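View pics/g1.png

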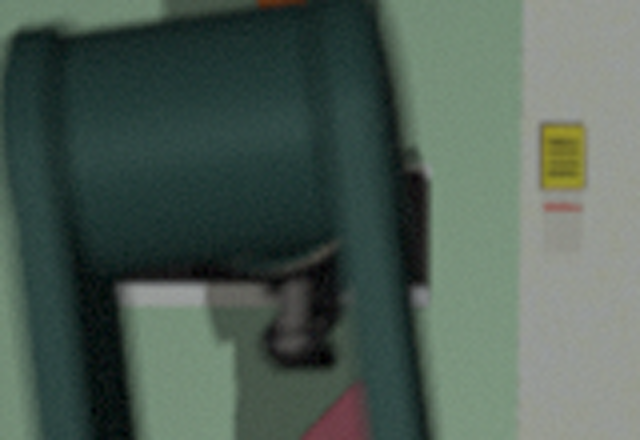

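The jaws straddle the yellow handle along world x, and the neighbours are clear. I'll descend and then close with moderate force.

>>> {"op": "step_arm", "data": {"steps": [[[-1,40,-0.5,0,-0.005,0,0],[-1.9,80,-0.5,0,-0.005,0,0],[-1.9,105,-0.5,0,-0.005,0,0],[-1.9,114,-0.5,0,-0.005,0,0],[-1.9,114.6,-0.5,0,-0.005,0,0]]], "force": 50}}

```text
time: 1.7
ee_pos: [0.4569, 0.1219, 0.0826]
tcp_rot: [0.502, -0.5, 0.5, -0.498]
ft_force: [0.3, -0.6, 0.1]
finger_gap: 0.997
```

>>> {"op": "step_arm", "data": {"steps": [[[0,0,0,0,0,0,0.5],[0,0,0,0,0,0,0.65],[0,0,0,0,0,0,0.75],[0,0,0,0,0,0,0.85],[0,0,0,0,0,0,0.95],[0,0,0,0,0,0,1],[0,0,0,0,0,0,1],[0,0,0,0,0,0,1],[0,0,0,0,0,0,1]]], "force": 50}}

```text
time: 2.6
ee_pos: [0.4574, 0.122, 0.0834]
tcp_rot: [0.502, -0.5, 0.5, -0.498]
ft_force: [0.1, -0.2, 5.1]
finger_gap: 0.186
```

Gap 0.186 × 85 mm = 15.8 mm, which matches the 16 mm handle. Lifting straight up.

>>> {"op": "step_arm", "data": {"steps": [[[0,-10,0,0,0,0,1],[0,-25,0,0,0,0,1],[0,-50,0,0,0,0,1],[0,-80,0,0,0,0,1],[0,-110,0,0,0,0,1],[0,-125,0,0,0,0,1],[0,-125,0,0,0,0,1],[0,-125,0,0,0,0,1]]]}}

```text
time: 3.4
ee_pos: [0.4574, 0.1223, 0.2077]
tcp_rot: [0.502, -0.5, 0.5, -0.498]
ft_force: [0.3, -0.1, -2.0]
finger_gap: 0.181
```

```bash
python3 - <<'E'
from h import *
plan([.5264,-.2316,.21],-23.4)
s=cam("scene")
b=cv2.resize(s["img"][130:340,290:460],None,fx=3,fy=3,interpolation=cv2.INTER_CUBIC)
cv2.imwrite("pics/l2.png",b[:600])
E
```

```text
t 3.4 pos [0.4574 0.1223 0.2077] shift [353.9  -1.6  69. ] rot [0.0038 0.4084 0.0039] gap 0.181 F [ 0.29 -0.11 -1.98]
jaw deg -0.0 down [-0.0044 -0.003  -1.    ]
```

View pics/l2.png

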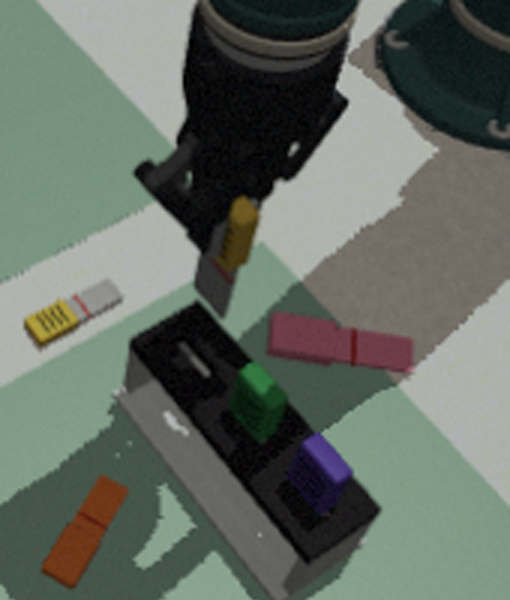

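The gauge is lifted and hanging upright; the rack slot is empty and green and violet are undisturbed. Moving over the stand.

>>> {"op": "step_arm", "data": {"steps": [[[20,0,4,0,0.03,0,1],[60,0,12,0.001,0.07,0.001,1],[105,0,21,0.001,0.12,0.001,1],[150,-1,29,0.002,0.17,0.002,1],[195,-1,38,0.002,0.22,0.002,1],[240,-1,47,0.003,0.27,0.003,1],[285,-1,56,0.003,0.32,0.003,1],[325,-1,64,0.004,0.37,0.004,1],[348,-1,68,0.004,0.4,0.004,1],[354,-1.5,69,0.004,0.4084,0.004,1]]]}}

```text
time: 4.45
ee_pos: [0.525, -0.2341, 0.206]
tcp_rot: [-0.388, 0.593, -0.59, 0.386]
ft_force: [-0.5, 0.9, -1.7]
finger_gap: 0.182
```

>>> {"op": "step_arm", "data": {"steps": [[[0,0,0,0,0,0,1],[0,0,0,0,0,0,1]]]}}

```text
time: 4.65
ee_pos: [0.5243, -0.233, 0.2043]
tcp_rot: [-0.389, 0.594, -0.589, 0.385]
ft_force: [0.4, 0.7, -1.2]
finger_gap: 0.179
```

```bash
python3 - <<'E'
from h import *
import pickle
plan([.5264,-.2316,.21],-23.4)
D={n:cam(n) for n in("scene","top")};pickle.dump(D,open("d1.pkl","wb"))
b=cv2.resize(D["scene"]["img"][85:205,190:310],None,fx=5,fy=5,interpolation=cv2.INTER_CUBIC)
cv2.imwrite("pics/m1.png",b)
b=cv2.resize(D["top"]["img"][170:280,330:450],None,fx=5,fy=5,interpolation=cv2.INTER_CUBIC)
cv2.imwrite("pics/m2.png",b)
E
```

```text
t 4.65 pos [ 0.5243 -0.233   0.2043] shift [-2.1 -5.7  1.3] rot [ 0.0096 -0.0033  0.0001] gap 0.179 F [ 0.39  0.7  -1.19]
jaw deg -23.59 down [-0.0089  0.0037 -1.    ]
```

View pics/m1.png

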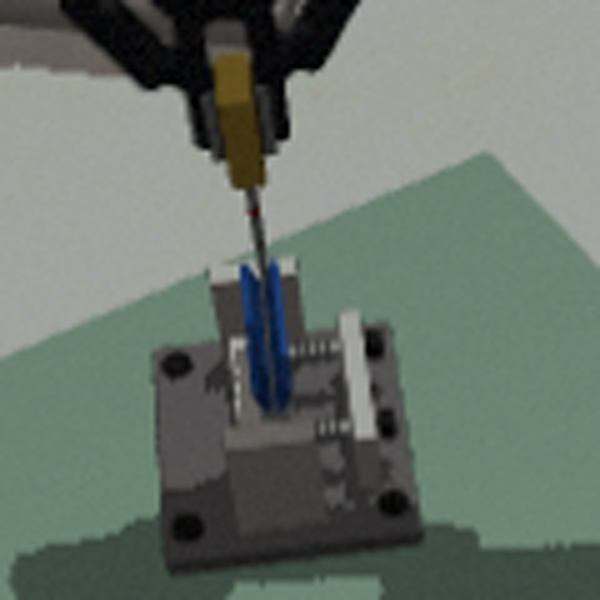

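View pics/m2.png

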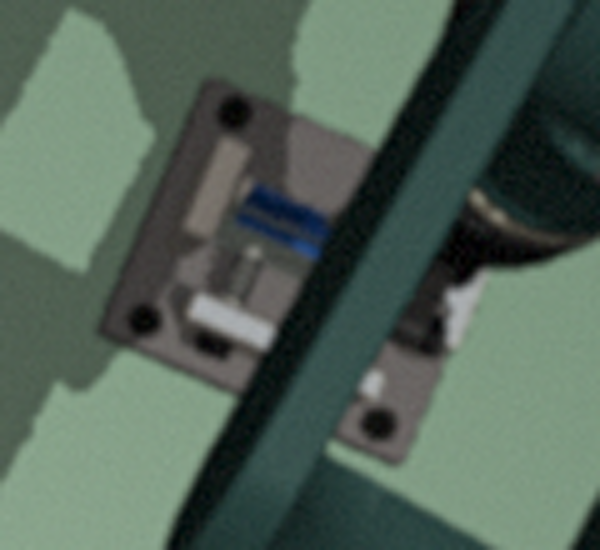

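```bash
cat >> h.py <<'E'
def overlay(s,name,box,k,pos,q,oy=0,ox=0):
    x0,y0,x1,y1=box;im=cv2.resize(s["img"][y0:y1,x0:x1],None,fx=k,fy=k,interpolation=cv2.INTER_CUBIC);im0=im.copy()
    M=R.from_quat(q).as_matrix();X,Y,Z=M[:,0],M[:,1],M[:,2]
    def P(p): return tuple(int(v) for v in (proj(s,p)-[x0,y0]+.5)*k-.5)
    for d,c in((22.4,(0,0,255)),(67.4,(0,255,255)),(8.4,(255,255,255)),(-41.6,(255,255,255))):
        w=.015 if d>9 else .017
        a=pos+Y*d/1000+X*oy+Z*ox;cv2.line(im,P(a-X*w),P(a+X*w),c,1);print(d,P(a-X*w),P(a+X*w))
    c=np.array([.5273,-.2322,.095]);ey=np.array([np.cos(np.radians(66.6)),np.sin(np.radians(66.6)),0])
    cv2.line(im,P(c-ey*.045),P(c+ey*.045),(0,255,0),1)
    cv2.imwrite(name,np.hstack([im0,im])[:600])
E
python3 - <<'E'
from h import *
import pickle
D=pickle.load(open("d1.pkl","rb"));st=bot.get_state()
overlay(D["scene"],"pics/o1.png",(225,85,269,170),7,st["ee_pos"],st["tcp_rot"])
E
```

```text
22.4 (107, 290) (100, 228)
67.4 (123, 392) (117, 331)
8.4 (102, 260) (94, 191)
-41.6 (81, 132) (74, 63)
```

View pics/o1.png

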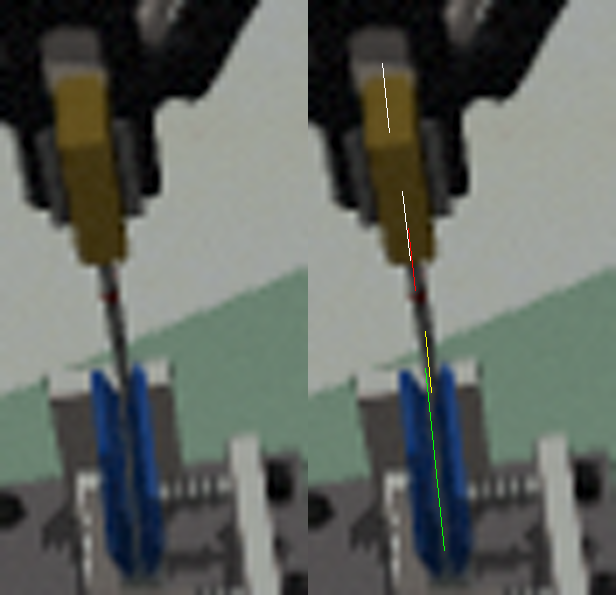

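The overlay matches the model within about 1 px. The gauge sits about 3 mm toward slot +y in the grip, and the blade is in line with the slot. I'll correct the pose and descend to just above the mouth.

```bash
python3 -c "
from h import *
plan([.5250,-.2342,.168],-23.4)"
```

```text
t 4.75 pos [ 0.5248 -0.2326  0.2055] shift [ 1.4 37.5  1.1] rot [ 0.0074 -0.0023  0.0003] gap 0.18 F [-0.63  0.59 -0.9 ]
jaw deg -23.53 down [-0.0069  0.0027 -1.    ]
```

>>> {"op": "step_arm", "data": {"steps": [[[1,12,1,0.004,-0.002,0,1],[1.4,24,1.1,0.007,-0.002,0,1],[1.4,33,1.1,0.007,-0.002,0,1],[1.4,37,1.1,0.007,-0.002,0,1],[1.4,37,1.1,0.007,-0.002,0,1],[1.4,37,1.1,0.007,-0.002,0,1]]]}}

```text
time: 5.35
ee_pos: [0.525, -0.2343, 0.1686]
tcp_rot: [-0.388, 0.591, -0.591, 0.388]
ft_force: [0.0, -0.6, -0.5]
finger_gap: 0.182
```

```bash
python3 - <<'E'
from h import *
plan([.5250,-.2342,.155],-23.4)
s=cam("scene");st=bot.get_state()
overlay(s,"pics/o2.png",(225,85,269,170),7,st["ee_pos"],st["tcp_rot"],oy=-.003)
plan([.5250,-.2342,.155],-23.4)
E
```

```text
t 5.35 pos [ 0.525  -0.2343  0.1686] shift [-0.1 13.6 -0.1] rot [ 0.0002 -0.0003  0.0003] gap 0.182 F [ 0.02 -0.61 -0.55]
jaw deg -23.42 down [-4.e-04 -2.e-04 -1.e+00]
22.4 (116, 377) (109, 316)
67.4 (130, 474) (124, 413)
8.4 (111, 350) (104, 280)
-41.6 (93, 230) (86, 161)
t 5.4 pos [ 0.5252 -0.2344  0.169 ] shift [-0.1 14.  -0.3] rot [-0.0005 -0.0004  0.0004] gap 0.18 F [ 0.37  0.19 -0.99]
jaw deg -23.42 down [ 3.e-04 -6.e-04 -1.e+00]
```

View pics/o2.png

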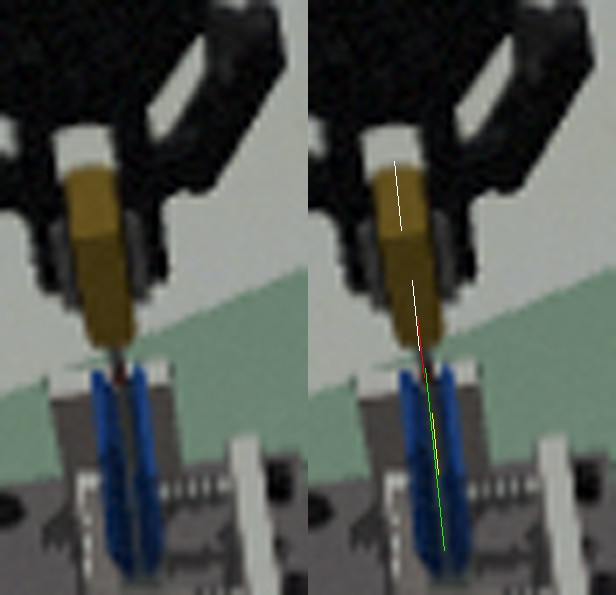

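The red mark is observed at crop (119,378) against a predicted (116,377), and the blade lies along the slot's centre line. I'll start inserting slowly and watch the force.

>>> {"op": "step_arm", "data": {"steps": [[[0,4,0,0,0,0,1],[0,8,0,0,0,0,1],[0,12,0,0,0,0,1],[0,16,0,0,0,0,1],[0,19,0,0,0,0,1],[0,19,0,0,0,0,1]]]}}

```text
time: 6.0
ee_pos: [0.5258, -0.2347, 0.1498]
tcp_rot: [0.388, -0.59, 0.592, -0.388]
ft_force: [1.7, -0.7, -1.1]
finger_gap: 0.182
```

```bash
python3 -c "
from h import *
plan([.5250,-.2342,.117],-23.4)"
```

```text
t 6.0 pos [ 0.5258 -0.2347  0.1498] shift [-0.2 32.8 -0.9] rot [-0.0019 -0.0004  0.0004] gap 0.182 F [ 1.7  -0.67 -1.08]
jaw deg -23.42 down [ 0.0016 -0.0012 -1.    ]
```

>>> {"op": "step_arm", "data": {"steps": [[[0,3,0,-0.001,0,0,1],[0,6,0,-0.001,0,0,1],[0,9,0,-0.001,0,0,1],[0,12,0,-0.001,0,0,1],[0,12,0,-0.001,0,0,1]]]}}

```text
time: 6.5
ee_pos: [0.5258, -0.2347, 0.1376]
tcp_rot: [0.388, -0.591, 0.591, -0.388]
ft_force: [0.9, -1.3, 1.6]
finger_gap: 0.183
```

```bash
python3 - <<'E'
from h import *
plan([.5250,-.2342,.117],-23.4)
s=cam("scene");st=bot.get_state()
overlay(s,"pics/o3.png",(225,85,269,170),7,st["ee_pos"],st["tcp_rot"],oy=-.003)
plan([.5250,-.2342,.117],-23.4)
E
```

```text
t 6.5 pos [ 0.5258 -0.2347  0.1376] shift [-0.2 20.6 -1. ] rot [-0.0011 -0.0004  0.0004] gap 0.183 F [ 0.92 -1.28  1.61]
jaw deg -23.43 down [ 8.e-04 -8.e-04 -1.e+00]
22.4 (124, 446) (118, 385)
67.4 (138, 537) (131, 477)
8.4 (120, 420) (113, 351)
-41.6 (103, 307) (96, 237)
t 6.55 pos [ 0.5258 -0.2347  0.1376] shift [-0.2 20.6 -0.9] rot [-0.0009 -0.0004  0.0004] gap 0.182 F [ 1.7  -1.11  1.47]
jaw deg -23.42 down [ 7.e-04 -8.e-04 -1.e+00]
```

View pics/o3.png

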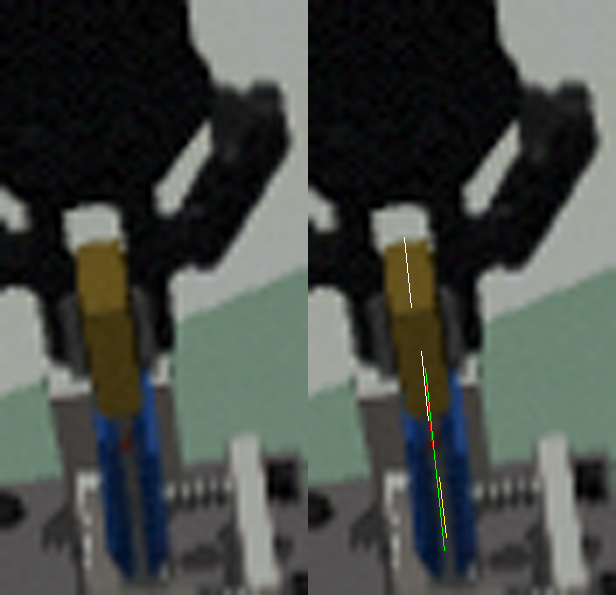

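The blade is in: the front lip has shifted right by about 5 crop px, and force changes are only about 3 N. Continuing down.

>>> {"op": "step_arm", "data": {"steps": [[[0,3,0,-0.001,0,0,1],[0,6,0,-0.001,0,0,1],[0,9,0,-0.001,0,0,1],[0,12,0,-0.001,0,0,1],[0,15,0,-0.001,0,0,1],[0,18,0,-0.001,0,0,1],[0,20,0,-0.001,0,0,1],[0,20,0,-0.001,0,0,1],[0,20,0,-0.001,0,0,1]]]}}

```text
time: 7.45
ee_pos: [0.5258, -0.2347, 0.117]
tcp_rot: [-0.388, 0.591, -0.591, 0.388]
ft_force: [2.6, -1.6, -0.8]
finger_gap: 0.183
```

```bash
python3 - <<'E'
from h import *
s=cam("scene");st=bot.get_state()
overlay(s,"pics/o4.png",(225,85,269,170),7,st["ee_pos"],st["tcp_rot"],oy=-.003)
plan([.5250,-.2342,.117],-23.4)
E
```

```text
22.4 (131, 488) (124, 428)
67.4 (144, 576) (138, 516)
8.4 (127, 464) (119, 395)
-41.6 (110, 355) (103, 285)
t 7.5 pos [ 0.5257 -0.2347  0.117 ] shift [-0.2 -0.  -0.9] rot [ 0.0004 -0.0004  0.0004] gap 0.181 F [ 2.4  -0.84 -0.98]
jaw deg -23.43 down [-5.e-04 -2.e-04 -1.e+00]
```

View pics/o4.png

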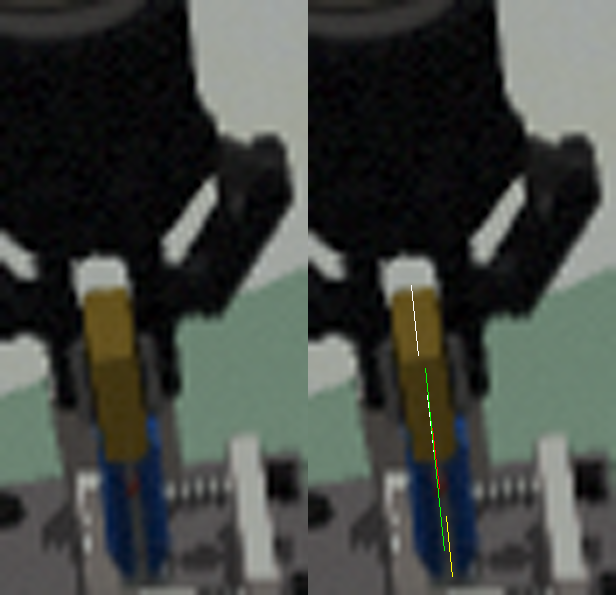

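The red mark at crop (132,485) matches the predicted (131,488), so there has been no slip, and forces are small. I'll hold briefly and do a last check.

>>> {"op": "step_arm", "data": {"steps": [[[0,0,0,0,0,0,1],[0,0,0,0,0,0,1],[0,0,0,0,0,0,1],[0,0,0,0,0,0,1],[0,0,0,0,0,0,1],[0,0,0,0,0,0,1]]]}}

```text
time: 8.1
ee_pos: [0.5257, -0.2347, 0.117]
tcp_rot: [-0.388, 0.591, -0.591, 0.388]
ft_force: [2.0, -0.7, -0.3]
finger_gap: 0.182
```

```bash
python3 - <<'E'
from h import *
plan([.5250,-.2342,.117],-23.4)
s=cam("scene");cv2.imwrite("pics/f.png",s["img"])
cv2.imwrite("pics/f2.png",cv2.resize(s["img"][130:175,225:275],None,fx=12,fy=12,interpolation=cv2.INTER_CUBIC))
plan([.5250,-.2342,.117],-23.4)
E
```

```text
t 8.1 pos [ 0.5257 -0.2347  0.117 ] shift [-0.2 -0.  -0.9] rot [ 0.0004 -0.0005  0.0004] gap 0.182 F [ 2.05 -0.67 -0.35]
jaw deg -23.43 down [-5.e-04 -2.e-04 -1.e+00]
t 8.15 pos [ 0.5258 -0.2347  0.117 ] shift [-0.2  0.  -0.9] rot [ 0.0004 -0.0005  0.0004] gap 0.185 F [ 1.82 -1.24 -0.67]
jaw deg -23.43 down [-5.e-04 -2.e-04 -1.e+00]
```

View pics/f.png

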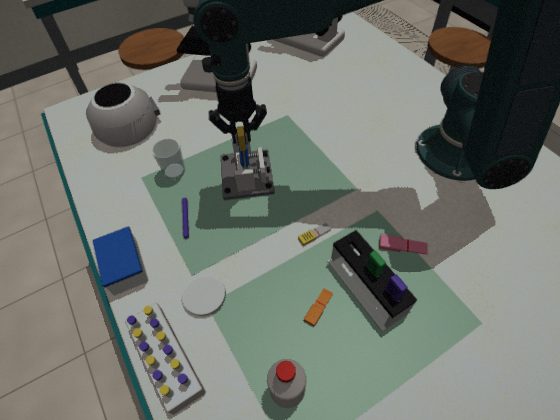

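View pics/f2.png

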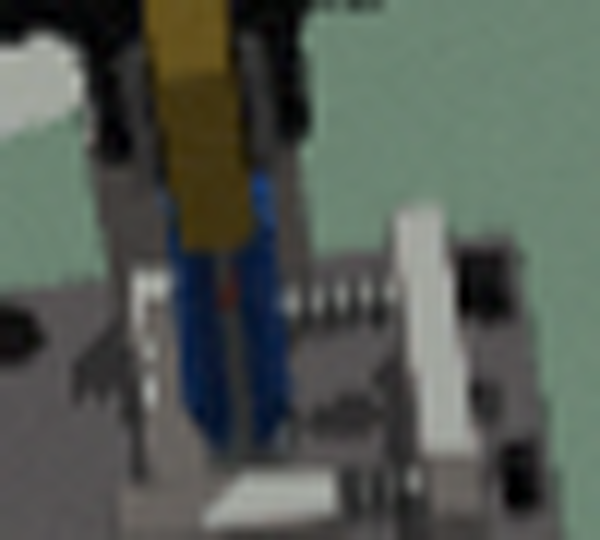

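The blade sits between the lips with its red mark at the mouth (crop 230,290). The other gauges, dish, bottle, beaker and marker are where they started. Handing in.

```bash
python3 -c "
from station import bot
print(bot.sign_off())"
```

```text
the job is handed in; nothing more can be done
None
```

I lifted the yellow gauge out of the rack and slid its blade down the middle of the slot. I handed in at 8.15 s with the gauge held still at the red line, gripped at 50 N; `sign_off` gave no verdict.

**Last checks:**
- **Depth:** the red line works out at z ≈ 0.0946 m against the plates' top edge at 0.095 m. This comes from the arm's readings plus the assumption that the handle was resting on the rack when gripped. The image overlay agreed to within about 0.5 px, and I saw no slip in the grip.
- **Alignment:** the gripper was vertical to within 0.001 rad and within about 0.1° of the measured slot direction. The gauge sits about 3 mm off-centre in the grip along the slot; I allowed for that.
- **Forces:** the wrist forces I read while inserting stayed around 3 N or less. The final sideways reading of about 2 N fits the sprung plate pressing on the blade.
- **Sprung plate:** the image shows the front lip pushed outward. I could not measure that displacement directly.
- **Rest of the bench:** the green and violet gauges, dish, bottle, beaker and marker all look unmoved in the final picture.

**Disagreements:** the two cameras differed by up to about 3 mm on the handle positions. For the slot centre they agreed within 1 mm.

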